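Close and lock the takings tray

ROBOT

A 6-joint arm with a two-finger parallel gripper is mounted at the origin on the work surface. World frame = base frame: x ahead of the robot, y to its left, z up, the work surface at z = 0. Lengths are in m, angles in rad, forces in N, time in s.
With the tool pointing down it reaches from about 0.275 to 0.85 m from the base axis. Payload 19 kg.
Tool frame: the origin (TCP) lies at the centre of the arm's flange, where the gripper is bolted on; the fingertips stand 173 mm ahead of it and the grasp point (between the pads) lies 155 mm ahead of it; z points along the fingers, x is the direction in which the jaws open and shut, and the axes are right-handed (so a half turn about z gives the same grasp; the last joint's range is limited). The gripper opens to 85 mm and grips with 20 to 120 N. Pads are 22 mm wide; open, the fingers measure 114 mm over their backs; the gripper's body (76 mm by 85 mm) begins 54 mm behind the grasp point. The pads swing forward as they close: fully open they stand 13 mm farther back than shut.
Start: joints at [1.021, 0.15, 1.437, -0, 1.554, -0.134], TCP at [0.232, 0.526, 0.405] pointing down, gripper open.
Joint ranges: [-2.8, 2.8], [-0.68, 2.1], [0.12, 2.68], [-1.39, 4.53], [0.16, 2.79], [-2.81, 2.81]. Speed limits (rad/s): [1.89, 1.89, 2.22, 3.01, 3.01, 3.01].

INTERFACE

Orientations are given as a unit quaternion [w, x, y, z].
In Python, from cell import telemetry, snapshot, camera_model, workorder gives the robot as it stands. The module is installed in compiled form; this text tells all that it offers.
- The arm moves only by the shell command python3 -m creep 'ROWS' [FORCE]. ROWS is JSON, a list that holds one entry, the list of rows, each a list of 7 numbers: the gripper's target within -1 to 1 (shut at 1, half-way at 0, fully open at -1), then the shift along the tool's x, y, z in m, then the turn, a rotation vector about the tool's x, y, z in rad. A call has 1 to 5 rows; each row shifts and turns the commanded pose from where the row before left it, along the tool's axes as they then stand; what a row does not reach is not made up. A row lasts 1/8 s, in which the tool goes at most 62.5 mm and 10.7 degrees, less where a joint would pass 70% of its speed; a pose out of reach is approached as far as the arm can. A call is refused whole if a number of a shift passes 0.0625 or a number of a turn 0.188, either way. A call with a gripper value outside its range is refused whole. The fingers move at their own pace and stop on an object; FORCE is the grip in N (left out, the last holds). Time passes only in rows, so rows that do not move let the fingers close. It gives the time, the measured TCP pose, the force and the opening at its end, in the units of the state.
- telemetry.read_state(): the state, without advancing time (a new reading comes with each control period).
- snapshot(name): name is "scene" or "top" or "wrist"; returns the picture (420x560x3 uint8, blue, green, red); there is no depth.
- camera_model(name): a dict with "fx", "fy", "cx", "cy" (pixels), "dist" ([k1, k2, p1, p2, k3] as OpenCV has them; the pictures are not rectified), "origin" and "orientation" of the camera in the world. Camera axes: x right, y up, looking along -z (the intrinsics and any distortion apply to the point x, -y, -z); pixel columns grow to the right and rows downward; lengths in m; the calibration is good to about 2 mm. A picture is of the moment at which its call begins: read the wrist's pose just before it. camera_model takes no time and is no camera call; for the wrist camera it gives the pose at the moment of the call.
- workorder.sign_off(): hands the job in, once; it reports no verdict.
The state is a dict: "time_s": time; "q": joint angles; "qd": joint speeds; "effort": joint torques, N m; "tool_pos": TCP position; "tcp_rot": TCP orientation; "contact_force": force on the tool from outside, world axes, zero at the start; "wrist_torque": the same for the moment, N m; "finger_gap": finger opening in m.
Only numpy, scipy, OpenCV 4.12 (cv2) and the standard library are available. Lean on these libraries where they do the work, as an engineer would, in place of code of your own. Each camera call takes 0.05 s, during which the arm holds its last target.

TASK

The shop is closing: push the sliding cover of the green takings tray fully shut, and only then set a fingertip in the slot of its round black fastener and turn it a quarter turn clockwise (seen from above) to its stop, so that the cover is locked. Do it by pushing alone, pick nothing up, leave the other things on the counter where they stand, and finish clear of everything.

Things in the scene. Friction and masses are not known exactly. Their poses are not given: they have to be found in the camera images.
- till: Green steel takings tray, fixed, 200 (x) x 340 (y) x 60 mm high; two steel guide rails along its long sides (inner faces x = +-87 mm, tops 71 mm up). Origin: centre of the underside, on the counter; z up. Its +y half is an open coin bay, its -y half a flat deck, top 60 mm up, over which the cover slides. The cover shuts towards +y.
- cover (a joint): Opening of the aluminium sliding cover, m: 0 = fully shut at its end stop, at most 0.115, towards the tray's -y. Plate 172 x 165 x 6 mm, top face 67 mm above the counter, captive in the rails; when shut it spans tray y = 0 to 165 mm. About 5 N of friction; stays where it is left. It cannot be shut if the fastener was turned first.
- cover_bar (a point): Top centre of the black push bar on the cover: 110 mm long (tray x), 10 mm thick (tray y), 16 mm high, top 83 mm above the counter, 3 mm in from the cover's trailing (-y) edge. Push its -y side towards tray +y to shut the cover; the deck behind it is free for 50 mm or more. Axes as the tray's. With the cover shut it is at tray x = 0, y = 8 mm.
- fastener (a joint): Fastener angle, rad: 0 = unlocked (slot along tray y), 1.571 = locked, at its stop (slot along tray x); grows clockwise from above. Starts between 0 and 0.2. About 0.12 N m of friction, no spring. Its cam catches a fixed keeper under the cover and draws the cover home over the last millimetres; it cannot reach the stop with the cover partly open.
- fastener_slot (a point): Centre of the slot's floor, 70 mm above the counter, on the fastener's vertical axis, 86.5 mm from cover_bar towards tray +y. Round black head, 96 mm across, top 85 mm up, moving with the cover. Slot 26 mm wide, 76 mm long (38 each way), 15 mm deep, closed ends, yellow floor. The frame turns with it: y along the slot, x across, z up. At 0 its axes are the tray's.
- lock_mark (a point): White mark on the fastener's rim at the +y end of the slot, 43 mm from the axis, 85 mm above the counter. It points to a red dot on the cover when unlocked and to a green dot (towards tray +x) when locked. Closed fingertips set in the slot about 20 mm off the axis and swept clockwise turn it; allow for the tip's play in the 26 mm slot.
- pen_pot: Bystander: perforated steel pot with pens, 80 mm across, 149 mm high. Origin: centre of the underside.
- bell: Bystander: brass counter bell on a wooden foot, 76 mm across, 58 mm high. Origin: centre of the underside.
- gift_box: Bystander: small cardboard box, 70 x 90 x 50 mm high. Origin: centre of the underside.
- paper_roll: Bystander: standing roll of white paper, 56 mm across, 80 mm high. Origin: centre of the underside.
- bowl: Bystander: dark wooden bowl, 110 mm across, 45 mm high. Origin: centre of the underside.
- calculator: Bystander: grey desk calculator, 140 x 100 x 25 mm high. Origin: centre of the underside.

How it is judged:
By the outcome, as a careful person would: the job done as asked, in the order asked, and still so for the second after the job is handed in, with the robot touching nothing.
It also fails if it takes over 51 s, if anything falls off the work surface, if the arm or the gripper's body presses on something with over 40 N, if the wrist force passes 120 N, or if a joint passes its speed limit or range.

## Working session

There is one attempt and no reset: what is moved stays moved. The work goes in short steps, Python scripts to look and compute and a shell command to move; the robot and the scene stay as the last step left them, time stands still between calls to the robot, and variables do not carry over. Pictures are saved under pics/ and viewed, and the job is handed in when it is done.

```bash
mkdir -p pics
cat > h.py <<'E'
import numpy as np, cv2
from cell import telemetry, snapshot, camera_model, workorder
from scipy.spatial.transform import Rotation as R
def Rq(q): return R.from_quat([q[1],q[2],q[3],q[0]]).as_matrix()
def ray(cm,px):
    K=np.array([[cm['fx'],0,cm['cx']],[0,cm['fy'],cm['cy']],[0,0,1]])
    u=cv2.undistortPoints(np.array([[px]],float),K,np.array(cm['dist'],float))[0,0]
    d=Rq(cm['orientation'])@np.array([u[0],-u[1],-1.]); return np.array(cm['origin']),d
def onz(cm,px,z):
    o,d=ray(cm,px); return o+d*(z-o[2])/d[2]
def st():
    s=telemetry.read_state(); print('t',round(s['time_s'],3),'p',np.round(s['tool_pos'],4),'F',np.round(s['contact_force'],1),'T',np.round(s['wrist_torque'],2),'gap',round(s['finger_gap'],4)); print('rot',np.round(Rq(s['tcp_rot']),3).tolist()); return s
E
python3 - <<'E'
from h import *
s=st(); print(np.round(s['q'],3))
for n in ['scene','top','wrist']:
    cm=camera_model(n); im=snapshot(n); cv2.imwrite(f'pics/{n}0.png',im); print(n,np.round(cm['origin'],3),np.round(Rq(cm['orientation']),2).tolist(),cm['fx'],cm['dist'])
E
```

```text
t 0.0 p [0.2322 0.526  0.4041] F [-0.  -0.4 -0.1] T [-0.05 -0.04  0.  ] gap 0.0856
rot [[0.404, 0.915, -0.001], [0.915, -0.404, -0.001], [-0.001, -0.0, -1.0]]
[ 1.021  0.151  1.438 -0.     1.554 -0.134]
scene [1.241 0.473 1.024] [[-0.55, -0.65, 0.52], [0.84, -0.44, 0.33], [0.01, 0.62, 0.79]] 521.771544424628 [-0.02508527  0.          0.          0.          0.        ]
top [0.382 0.087 1.229] [[0.16, 0.96, -0.21], [-0.99, 0.15, -0.03], [0.01, 0.21, 0.98]] 491.1170240121348 [-0.16288403  0.          0.          0.          0.        ]
wrist [0.16  0.557 0.372] [[0.4, -0.87, -0.28], [0.91, 0.38, 0.12], [-0.0, -0.31, 0.95]] 354.70220680228266 [-0.01335439  0.          0.          0.          0.        ]
```

View pics/scene0.png

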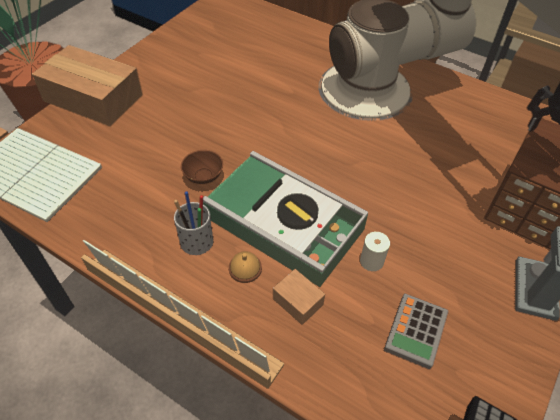

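View pics/top0.png

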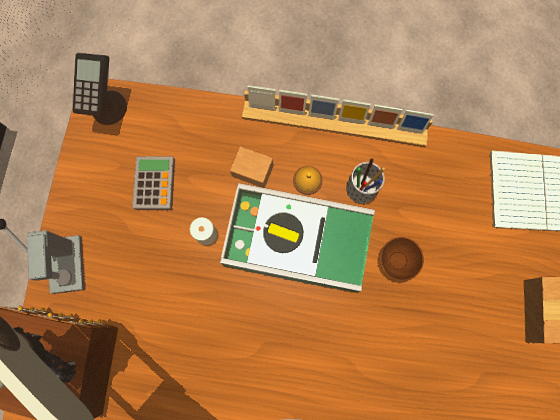

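View pics/wrist0.png

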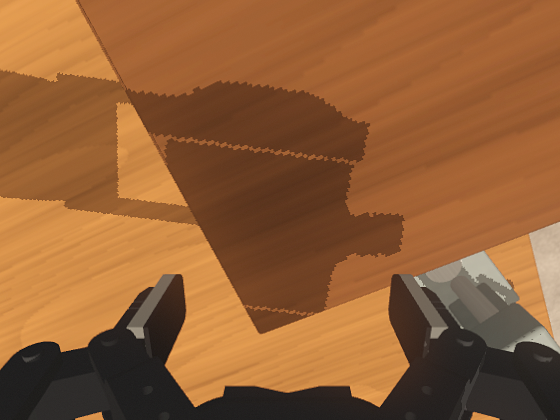

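The scene and top views show the tray near the picture centre (top: tray corners about (240,187), (373,210), (361,290), (222,265)), with the bar at (319,240), the fastener at (283,232), the red dot at (258,229) and the green dot at (289,207). The cover is partly open. Next I'll measure positions.

Run:
```python
from h import *
im=cv2.imread('pics/top0.png'); cm=camera_model('top')
big=cv2.resize(im[170:310,200:440],None,fx=3.3,fy=3.3,interpolation=cv2.INTER_CUBIC); cv2.imwrite('pics/top0c.png',big)
hsv=cv2.cvtColor(im,cv2.COLOR_BGR2HSV)
roi=np.zeros(im.shape[:2],np.uint8); cv2.fillPoly(roi,[np.array([[240,187],[373,210],[361,290],[222,265]])],255)
def comps(m,z,name,amin=3):
    m=cv2.bitwise_and(m,roi)
    c,_=cv2.findContours(m,cv2.RETR_EXTERNAL,cv2.CHAIN_APPROX_NONE)
    for k in c:
        if len(k)<amin: continue
        mm=np.zeros_like(m); cv2.drawContours(mm,[k],-1,255,-1); ys,xs=np.nonzero(mm&m)
        r=cv2.minAreaRect(np.argwhere(mm&m)[:,::-1].astype(np.float32))
        p=onz(cm,(xs.mean(),ys.mean()),z)
        b=cv2.boxPoints(r); e=[onz(cm,q,z)[:2] for q in b]
        L=[e[1]-e[0],e[2]-e[1]]; L=max(L,key=np.linalg.norm)
        print(name,len(xs),(round(xs.mean(),1),round(ys.mean(),1)),np.round(p,4),'long',round(np.linalg.norm(L),4),'ang',round(np.degrees(np.arctan2(L[1],L[0])),1))
comps(cv2.inRange(hsv,(22,150,150),(35,255,255)),.07,'yellow',8)
comps(cv2.inRange(hsv,(0,0,0),(180,255,60)),.084,'black',15)
comps(cv2.inRange(hsv,(0,170,120),(5,255,255)),.067,'red',1)
comps(cv2.inRange(hsv,(45,100,120),(75,255,255)),.067,'green',1)
comps(cv2.inRange(hsv,(0,0,185),(180,40,255)),.067,'white',10)
```

```text
yellow 21 (np.float64(247.3), np.float64(251.3)) [0.522  0.1859 0.07  ] long 0.0173 ang -1.5
yellow 313 (np.float64(282.9), np.float64(232.4)) [0.5804 0.1093 0.07  ] long 0.0739 ang -101.5
yellow 57 (np.float64(244.6), np.float64(204.9)) [0.6324 0.2114 0.07  ] long 0.02 ang -69.3
red 9 (np.float64(258.0), np.float64(228.0)) [0.5821 0.1702 0.067 ] long 0.0049 ang -170.5
green 428 (np.float64(240.0), np.float64(245.0)) [0.5345 0.2059 0.067 ] long 0.0737 ang -1.6
green 3188 (np.float64(344.2), np.float64(245.9)) [ 0.5715 -0.0405  0.067 ] long 0.1715 ang -2.6
green 15 (np.float64(288.4), np.float64(206.6)) [0.6457 0.1062 0.067 ] long 0.0075 ang -171.2
green 1 (np.float64(255.0), np.float64(199.0)) [0.6516 0.1894 0.067 ] long 0.0 ang 0.0
green 353 (np.float64(246.8), np.float64(214.2)) [0.6112 0.2026 0.067 ] long 0.0737 ang -1.8
white 62 (np.float64(239.1), np.float64(244.0)) [0.5368 0.2084 0.067 ] long 0.0193 ang -170.2
white 15 (np.float64(241.0), np.float64(227.0)) [0.578  0.2111 0.067 ] long 0.0342 ang -92.4
white 3857 (np.float64(288.1), np.float64(241.5)) [0.561  0.0938 0.067 ] long 0.3426 ang -92.4
white 338 (np.float64(318.8), np.float64(201.7)) [0.6695 0.0348 0.067 ] long 0.3313 ang -92.2
```

```bash
ls pics
```

```text
scene0.png
top0.png
top0c.png
wrist0.png
```

View pics/top0c.png

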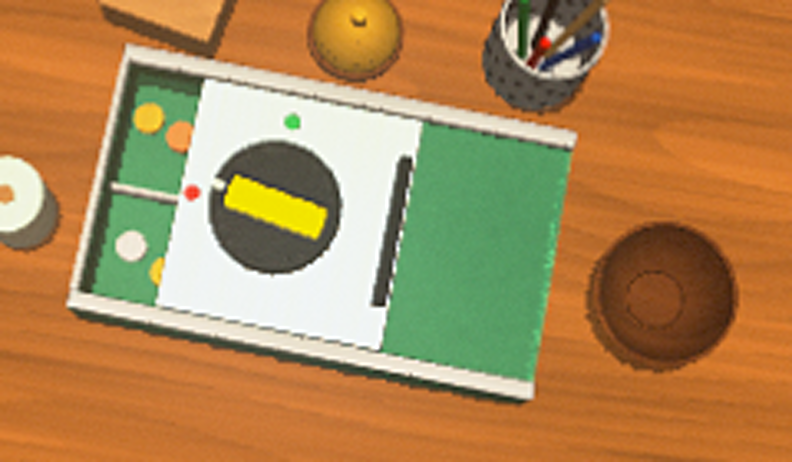

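```bash
cat > m.py <<'E'
from h import *
def analyze(f,cm,roi_poly,off=(0,0)):
    im=cv2.imread(f); hsv=cv2.cvtColor(im,cv2.COLOR_BGR2HSV)
    roi=np.zeros(im.shape[:2],np.uint8); cv2.fillPoly(roi,[np.array(roi_poly)],255)
    m=cv2.inRange(hsv,(0,0,0),(180,110,95))&roi
    c,_=cv2.findContours(m,cv2.RETR_EXTERNAL,cv2.CHAIN_APPROX_NONE)
    for k in sorted(c,key=len)[-6:]:
        (u,v),r=cv2.minEnclosingCircle(k); rr=cv2.minAreaRect(k)
        mm=np.zeros_like(m); cv2.drawContours(mm,[k],-1,255,-1)
        mo=cv2.moments(mm,True); c0=(mo['m10']/mo['m00'],mo['m01']/mo['m00'])
        z=.085 if mo['m00']>800 else .080
        b=cv2.boxPoints(rr); e=[onz(cm,q,z)[:2] for q in b]; L=max([e[1]-e[0],e[2]-e[1]],key=np.linalg.norm)
        print('dark',mo['m00'],np.round(c0,1),np.round(onz(cm,c0,z)[:2],4),'L',round(np.linalg.norm(L),4),round(np.degrees(np.arctan2(L[1],L[0]))%180,2))
E
python3 - <<'E'
from m import *
cm=camera_model('top')
analyze('pics/top0.png',cm,[[246,195],[365,215],[353,280],[230,258]])
# rail edges: outermost/inner in crop coordinates
for n,p in dict(ul=(126,44),ur=(577,133),lr=(530,399),ll=(68,304)).items():
    q=(200+p[0]/3.3,170+p[1]/3.3); print(n,np.round(onz(cm,q,.071)[:2],4))
im=cv2.imread('pics/top0.png'); 
hsv=cv2.cvtColor(im,cv2.COLOR_BGR2HSV)
w=cv2.inRange(hsv,(0,0,120),(180,60,255))
# rails: for each column find the outer edge on upper rail & green->rail on deck region
U=[];Lo=[]
for c in range(330,358):
    col=w[:,c]; ys=np.nonzero(col[190:300])[0]+190
    g=np.split(ys,np.nonzero(np.diff(ys)>5)[0]+1)
    g=[a for a in g if len(a)>=2]
    if c%9==0: print(c,[(a[0],a[-1]) for a in g])
E
```

```text
dark 1.0 [241. 229.] [0.5711 0.2088] L 0.0 0.0
dark 3.0 [250. 231.] [0.5697 0.1869] L 0.0048 99.08
dark 5.0 [248.  195.4] [0.6548 0.2064] L 0.01 80.16
dark 9.0 [256.9 197.4] [0.6532 0.1844] L 0.0169 99.03
dark 167.0 [318.5 240.4] [0.573  0.0229] L 0.1083 177.31
dark 880.0 [283.2 232.7] [0.5773 0.1084] L 0.0935 8.51
ul [0.6831 0.2363]
ur [ 0.6688 -0.1029]
lr [ 0.4707 -0.0929]
ll [0.4864 0.2439]
333 [(np.int64(202), np.int64(206)), (np.int64(280), np.int64(285))]
342 [(np.int64(204), np.int64(208)), (np.int64(282), np.int64(287))]
351 [(np.int64(206), np.int64(210)), (np.int64(284), np.int64(289))]
```

```bash
python3 -m creep '[[[1,0,0,0,0,0,-0.185],[1,0,0,0,0,0,-0.185],[1,-0.048,0.033,0,0,0,0],[1,-0.048,0.033,0,0,0,0],[1,-0.048,0.033,0,0,0,0]]]' 20 && python3 -m creep '[[[1,-0.048,0.033,0,0,0,0],[1,-0.048,0.033,0,0,0,0],[1,-0.048,0.033,0,0,0,0],[1,-0.048,0.033,0,0,0,0],[1,0,0,0,0,0,0]]]'
cat > go.py <<'E'
from h import *
import sys
C=np.array([.5773,.0711]); a=np.radians(-2.6)
ex=np.array([np.cos(a),np.sin(a)]); ey=np.array([-np.sin(a),np.cos(a)])
def rep(tx=None,ty=None,tz=None,yaw=None):
    s=st(); Rm=Rq(s['tcp_rot']); p=np.array(s['tool_pos']); tip=p+Rm[:,2]*.173
    d=tip[:2]-C
    print('tip tray',np.round([d@ex,d@ey,tip[2]],4),'yaw rel tray',round(np.degrees(np.arctan2(Rm[1,0],Rm[0,0])-a),2),'q6',round(s['q'][5],3))
    if tx is not None:
        g=np.array([*(C+tx*ex+ty*ey),tz+.173]); print('delta tool',np.round(Rm.T@(g-p),4))
    
if __name__=='__main__': rep(*map(float,sys.argv[1:]))
E
python3 go.py 0 -0.09 0.074
```

```text
time_s: 0.78
tool_pos: [0.3251, 0.3761, 0.4045]
tcp_rot: [0.0, 0.723, 0.691, -0.0]
contact_force: [1.4, 0.8, -1.0]
finger_gap: 0.0002
time_s: 1.4
tool_pos: [0.4492, 0.1768, 0.4043]
tcp_rot: [0.0, 0.725, 0.689, -0.0]
contact_force: [-0.6, 0.6, 0.6]
finger_gap: 0.0005
t 1.4 p [0.4492 0.1768 0.4043] F [-0.6  0.6  0.6] T [0.08 0.05 0.01] gap 0.0005
rot [[0.051, 0.999, -0.001], [0.999, -0.051, -0.001], [-0.001, -0.0, -1.0]]
tip tray [-0.1329  0.0996  0.2313] yaw rel tray 89.7 q6 -1.305
delta tool [-0.189   0.1339  0.1574]
```

```bash
python3 -m creep '[[[1,-0.045,0.033,0.01,0,0,0],[1,-0.045,0.033,0.01,0,0,0],[1,-0.045,0.033,0.02,0,0,0],[1,-0.045,0.033,0.02,0,0,0],[1,-0.009,0.002,0.02,0,0,0]]]'; python3 go.py 0 -0.09 0.074
python3 - <<'E'
from h import *
import json
cm=camera_model('wrist'); im=snapshot('wrist'); cv2.imwrite('pics/w1.png',im); json.dump({k:np.array(v).tolist() for k,v in cm.items()},open('w1.json','w'))
E
```

```text
time_s: 2.02
tool_pos: [0.574, -0.017, 0.3233]
tcp_rot: [-0.0, 0.724, 0.69, -0.0]
contact_force: [-0.3, 0.8, -0.5]
finger_gap: -0.0001
t 2.025 p [ 0.574  -0.017   0.3233] F [-0.3  0.8 -0.5] T [ 0.06 -0.02 -0.04] gap -0.0001
rot [[0.048, 0.999, -0.001], [0.999, -0.048, -0.0], [-0.0, -0.001, -1.0]]
tip tray [ 0.0006 -0.0882  0.1503] yaw rel tray 89.86 q6 -1.687
delta tool [-0.0018 -0.0007  0.0763]
```

View pics/w1.png

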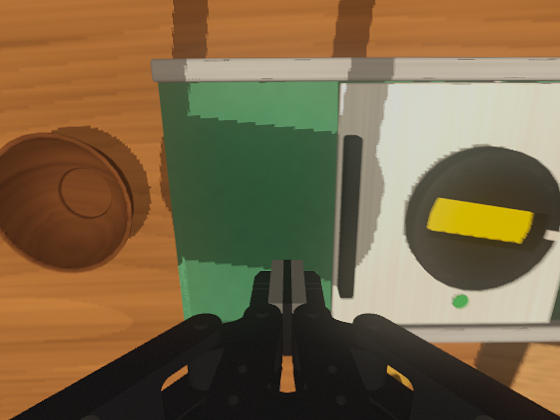

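The wrist view shows the closed fingers at (287,265) over the deck. The bar runs from (352,137) to (346,297), the slot is centred at (481,221), and the green dot is at (460,301).

Run:
```python
from go import *
import json
cm=json.load(open('w1.json'))
im=cv2.imread('pics/w1.png'); hsv=cv2.cvtColor(im,cv2.COLOR_BGR2HSV)
def tr(px,z):
    w=onz(cm,px,z)[:2]; d=w-C; return np.round(w,4),np.round([d@ex,d@ey],4)
for n,p,z in [('bar a tl',(344,137),.083),('bar tr',(362,137),.083),('bar bl',(338,297),.083),('bar br',(354,297),.083),('green',(460,301),.067),('railTop in',(250,80),.071),('railbot in',(420,325),.071),('rail top out L',(152,60),.071),('rail top out R',(540,58),.071),('rail bot in R',(550,325),.071)]: print(n,*tr(p,z))
m=cv2.inRange(hsv,(22,150,150),(35,255,255)); m[:, :400]=0
k=max(cv2.findContours(m,0,1)[0],key=cv2.contourArea); r=cv2.minAreaRect(k); print('slot',r,*tr(r[0],.07))
b=[tr(q,.07)[1] for q in cv2.boxPoints(r)]; print(b)
```

```text
bar a tl [0.5205 0.0182] [-0.0543 -0.0554]
bar tr [0.521  0.0286] [-0.0543 -0.045 ]
bar bl [0.6267 0.0144] [ 0.0519 -0.0544]
bar br [0.6272 0.0252] [ 0.0519 -0.0436]
green [0.6445 0.1056] [0.0656 0.0375]
railTop in [ 0.4863 -0.035 ] [-0.0861 -0.1102]
railbot in [0.6608 0.0761] [0.0831 0.0088]
rail top out L [ 0.4726 -0.0908] [-0.0972 -0.1665]
rail top out R [0.4818 0.1337] [-0.0983  0.0582]
rail bot in R [0.6659 0.1726] [0.0839 0.1054]
slot ((479.3092956542969, 220.2589874267578), (102.01744842529297, 33.436561584472656), 8.615649223327637) [0.581  0.1105] [0.0019 0.0395]
[array([0.0082, 0.0048]), array([-0.0149,  0.0053]), array([-0.0042,  0.0739]), array([0.0196, 0.0755])]
```

```bash
python3 -m creep '[[[1,0,0,0.025,0,0,0],[1,0,0,0.025,0,0,0],[1,0,0,0.02,0,0,0],[1,0,0,0.006,0,0,0],[1,0,0,0,0,0,0]]]'; python3 go.py 0 -0.09 0.074; python3 -m creep '[[[1,0.005,0,0,0,0,0],[1,0.005,0,0,0,0,0],[1,0.005,0,0,0,0,0],[1,0.005,0,0,0,0,0]]]';python3 go.py
python3 -m creep '[[[1,0.005,0,0,0,0,0],[1,0.005,0,0,0,0,0],[1,0.005,0,0,0,0,0]]]';python3 go.py
```

```text
time_s: 2.7
tool_pos: [0.5728, -0.0146, 0.2492]
tcp_rot: [0.0, 0.723, 0.691, 0.0]
contact_force: [0.3, 0.4, 0.6]
finger_gap: 0.0001
t 2.7 p [ 0.5728 -0.0146  0.2492] F [0.3 0.4 0.6] T [ 0.01 -0.01  0.08] gap 0.0001
rot [[0.045, 0.999, 0.0], [0.999, -0.045, -0.0], [-0.0, 0.0, -1.0]]
tip tray [-0.0006 -0.0858  0.0762] yaw rel tray 90.01 q6 -1.686
delta tool [-0.0042  0.0006  0.0022]
time_s: 3.2
tool_pos: [0.5738, 0.0052, 0.2488]
tcp_rot: [0.0, 0.723, 0.691, 0.0]
contact_force: [-0.0, 0.9, -0.1]
finger_gap: 0.0003
t 3.2 p [0.5738 0.0052 0.2488] F [-0.   0.9 -0.1] T [0.03 0.01 0.05] gap 0.0003
rot [[0.046, 0.999, 0.0], [0.999, -0.046, -0.0], [-0.0, 0.0, -1.0]]
tip tray [-0.0005 -0.066   0.0758] yaw rel tray 89.98 q6 -1.65
time_s: 3.58
tool_pos: [0.5745, 0.0198, 0.2489]
tcp_rot: [0.0, 0.723, 0.691, -0.0]
contact_force: [-1.0, -5.7, 2.8]
finger_gap: 0.0003
t 3.575 p [0.5745 0.0198 0.2489] F [-1.  -5.7  2.8] T [-0.86  0.13 -0.05] gap 0.0003
rot [[0.046, 0.999, 0.0], [0.999, -0.046, -0.001], [-0.001, 0.0, -1.0]]
tip tray [-0.0004 -0.0515  0.0759] yaw rel tray 89.97 q6 -1.624
```

```bash
python3 -m creep '[[[1,0.01,0,0,0,0,0],[1,0.01,0,0,0,0,0],[1,0.01,0,0,0,0,0]]]';python3 go.py
python3 -m creep '[[[1,0.005,0,0,0,0,0],[1,0.004,0,0,0,0,0],[1,0.002,0,0,0,0,0]]]';python3 go.py
```

```text
time_s: 3.95
tool_pos: [0.5758, 0.0499, 0.2489]
tcp_rot: [0.0, 0.723, 0.691, -0.0]
contact_force: [-1.0, -5.3, 3.9]
finger_gap: 0.0002
t 3.95 p [0.5758 0.0499 0.2489] F [-1.  -5.3  3.9] T [-0.96  0.16  0.  ] gap 0.0002
rot [[0.046, 0.999, -0.0], [0.999, -0.046, -0.001], [-0.001, 0.0, -1.0]]
tip tray [-0.0005 -0.0214  0.0759] yaw rel tray 89.97 q6 -1.571
time_s: 4.32
tool_pos: [0.5763, 0.0608, 0.2489]
tcp_rot: [0.0, 0.723, 0.691, -0.0]
contact_force: [-2.6, -5.1, 5.2]
finger_gap: -0.0005
t 4.325 p [0.5763 0.0608 0.2489] F [-2.6 -5.1  5.2] T [-0.8   0.38  0.  ] gap -0.0005
rot [[0.046, 0.999, -0.0], [0.999, -0.046, -0.001], [-0.001, -0.0, -1.0]]
tip tray [-0.0005 -0.0105  0.0759] yaw rel tray 89.98 q6 -1.553
```

```bash
python3 -m creep '[[[1,0.002,0,0,0,0,0],[1,0.002,0,0,0,0,0]]]';python3 -m creep '[[[1,0.002,0,0,0,0,0],[1,0,0,0,0,0,0]]]';python3 go.py
```

```text
time_s: 4.58
tool_pos: [0.5765, 0.0646, 0.2489]
tcp_rot: [0.0, 0.723, 0.691, -0.0]
contact_force: [-2.5, -5.0, 5.7]
finger_gap: -0.0004
time_s: 4.82
tool_pos: [0.5766, 0.0668, 0.2489]
tcp_rot: [0.0, 0.723, 0.691, -0.0]
contact_force: [-1.8, -3.3, 5.0]
finger_gap: -0.0001
t 4.825 p [0.5766 0.0668 0.2489] F [-1.8 -3.3  5. ] T [-0.47  0.39  0.07] gap -0.0001
rot [[0.046, 0.999, -0.0], [0.999, -0.046, -0.0], [-0.0, -0.0, -1.0]]
tip tray [-0.0005 -0.0044  0.0759] yaw rel tray 89.98 q6 -1.542
```

```bash
python3 -m creep '[[[1,0.0015,0,0,0,0,0],[1,0.0015,0,0,0,0,0]]]';python3 -m creep '[[[1,0.0015,0,0,0,0,0],[1,0,0,0,0,0,0]]]';python3 go.py
```

```text
time_s: 5.08
tool_pos: [0.5767, 0.0696, 0.2488]
tcp_rot: [0.0, 0.723, 0.691, -0.0]
contact_force: [-2.7, -5.2, 4.8]
finger_gap: 0.0002
time_s: 5.32
tool_pos: [0.5768, 0.0702, 0.2489]
tcp_rot: [0.001, 0.723, 0.691, -0.001]
contact_force: [-3.9, -15.7, 6.0]
finger_gap: -0.0001
t 5.325 p [0.5768 0.0702 0.2489] F [ -3.9 -15.7   6. ] T [-2.57  0.61  0.03] gap -0.0001
rot [[0.046, 0.999, -0.0], [0.999, -0.046, -0.003], [-0.003, -0.0, -1.0]]
tip tray [-0.0005 -0.0013  0.0759] yaw rel tray 89.96 q6 -1.535
```

Force rose from 5 to 16 N with the tip stalled, so the cover is at its end stop. Now I'll back off, lift and look.

```bash
python3 -m creep '[[[1,-0.01,0,0,0,0,0],[1,-0.005,0,-0.02,0,0,0],[1,0,0,-0.05,0,0,0],[1,0.03,0,-0.02,0,0,0],[1,0,0,0,0,0,0]]]';python3 go.py
python3 - <<'E'
from h import *
import json
cm=camera_model('wrist'); im=snapshot('wrist'); cv2.imwrite('pics/w2.png',im); json.dump({k:np.array(v).tolist() for k,v in cm.items()},open('w2.json','w'))
im=snapshot('top'); cv2.imwrite('pics/t2.png',im); cv2.imwrite('pics/t2c.png',cv2.resize(im[170:310,200:440],None,fx=3.3,fy=3.3,interpolation=cv2.INTER_CUBIC))
E
```

```text
time_s: 5.95
tool_pos: [0.5776, 0.0873, 0.3402]
tcp_rot: [0.001, 0.723, 0.691, 0.001]
contact_force: [0.4, -0.7, -0.4]
finger_gap: 0.0003
t 5.95 p [0.5776 0.0873 0.3402] F [ 0.4 -0.7 -0.4] T [-0.01 -0.02  0.04] gap 0.0003
rot [[0.044, 0.999, 0.002], [0.999, -0.044, 0.001], [0.001, 0.002, -1.0]]
tip tray [-0.      0.0164  0.1672] yaw rel tray 90.06 q6 -1.509
```

View pics/w2.png

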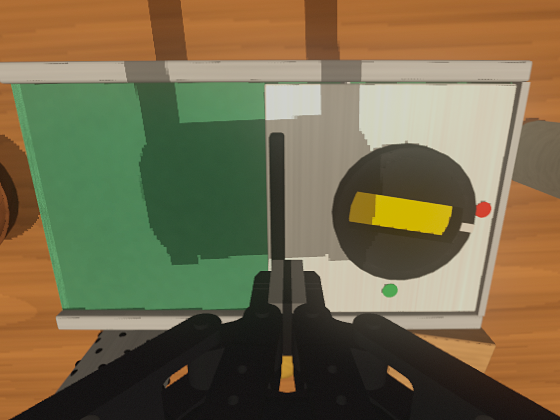

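View pics/t2c.png

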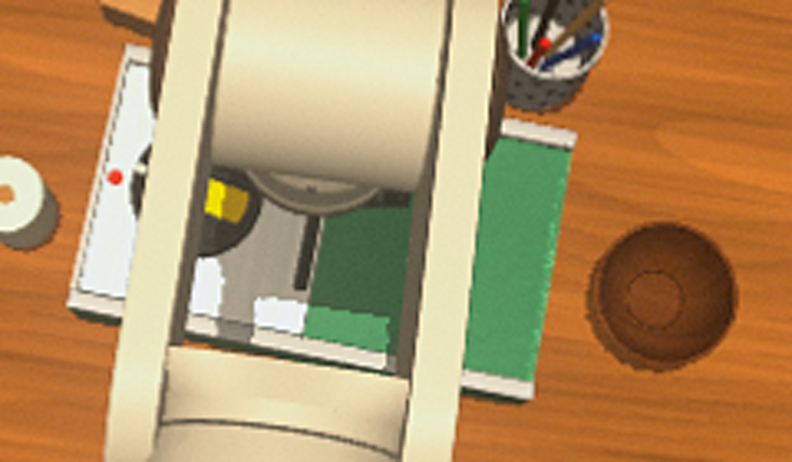

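The wrist view shows the cover's leading edge at the tray's end rail (about (516,85)–(481,315)), so it is shut. The head is centred near (403,211), the slot floor at (400,213), the red dot at (483,209) and the white mark at (466,228).

Run:
```python
from go import *
import json
cm=json.load(open('w2.json'))
im=cv2.imread('pics/w2.png'); hsv=cv2.cvtColor(im,cv2.COLOR_BGR2HSV)
def tr(px,z):
    w=onz(cm,px,z)[:2]; d=w-C; return np.round([d@ex,d@ey],4)
m=cv2.inRange(hsv,(20,120,80),(35,255,255)); m[:, :330]=0; m[300:]=0
k=max(cv2.findContours(m,0,1)[0],key=cv2.contourArea); r=cv2.minAreaRect(k); print('slot',np.round(r[0],1),tr(r[0],.07))
b=[tr(q,.07) for q in cv2.boxPoints(r)]; print(b)
L=max([b[1]-b[0],b[2]-b[1]],key=np.linalg.norm); print('slot ang to tray y',np.degrees(np.arctan2(L[0],L[1])))
# head: dark contour
d=cv2.inRange(hsv,(0,0,0),(180,255,75)); d[:, :325]=0; d[290:]=0; d|=m
d=cv2.morphologyEx(d,cv2.MORPH_OPEN,np.ones((5,5)))
k=max(cv2.findContours(d,0,1)[0],key=cv2.contourArea); h=cv2.convexHull(k); P=np.array([tr(q[0].astype(float),.085) for q in h]); c,rr=cv2.minEnclosingCircle(P.astype(np.float32)*1000); print('head mm',c,rr)
for n,p,z in [('red',(483,209),.067),('green',(390,290),.067),('bar top a',(277,134),.083),('mark',(467,228),.085),('rail top in',(230,83),.071),('endrail in t',(517,85),.071),('endrail in b',(482,313),.071)]: print(n,tr(p,z))
for z in (.07,.075): print('tip?',tr((287,262),z+.0972))
```

```text
slot [400.1 213.2] [0.002  0.0965]
[array([0.008 , 0.0594]), array([-0.015 ,  0.0615]), array([-0.0038,  0.1331]), array([0.0199, 0.1331])]
slot ang to tray y 8.890423257363878
head mm (-0.09999847412109375, 87.14999389648438) 47.71553039550781
red [-0.0002  0.157 ]
green [0.066 0.096]
bar top a [-0.0546  0.0097]
mark [0.0075 0.1379]
rail top in [-0.0851 -0.0201]
endrail in t [-0.0846  0.1623]
endrail in b [0.0842 0.169 ]
tip? [-0.0084  0.0159]
tip? [-0.0109  0.0159]
```

Run:
```python
from go import *
import json
cm=json.load(open('w2.json'))
def tr(px,z):
    w=onz(cm,px,z)[:2]; d=w-C; return np.round([d@ex,d@ey],4)
for p in [(332,212),(476,210),(403,143),(404,280)]: print(tr(p,.085))
print('tool', Rq(cm['orientation'])[:,0])
```

```text
[-0.0039  0.0459]
[-0.0054  0.1419]
[-0.0495  0.0885]
[0.047  0.0992]
tool [0.04385826 0.99903718 0.00108321]
```

```bash
python3 -m creep '[[[1,0.035,0.001,0,0,0,0.08],[1,0.035,0.004,0,0,0,0.077],[1,0.029,0.01,0,0,0,0],[1,0,0,0.03,0,0,0],[1,0,0,0,0,0,0]]]';python3 go.py 0.0028 0.1153 0.0755
python3 - <<'E'
from h import *
cv2.imwrite('pics/w3.png',snapshot('wrist'))
E
```

```text
time_s: 6.68
tool_pos: [0.6037, 0.1812, 0.3054]
tcp_rot: [-0.001, 0.775, 0.632, -0.003]
contact_force: [-0.4, 0.5, -0.5]
finger_gap: -0.0002
t 6.675 p [0.6037 0.1812 0.3054] F [-0.4  0.5 -0.5] T [-0.03  0.02  0.01] gap -0.0002
rot [[0.202, 0.979, -0.006], [0.979, -0.202, -0.001], [-0.002, -0.005, -1.0]]
tip tray [0.0204 0.111  0.1324] yaw rel tray 80.97 q6 -1.198
delta tool [ 0.0013 -0.0187  0.057 ]
```

View pics/w3.png

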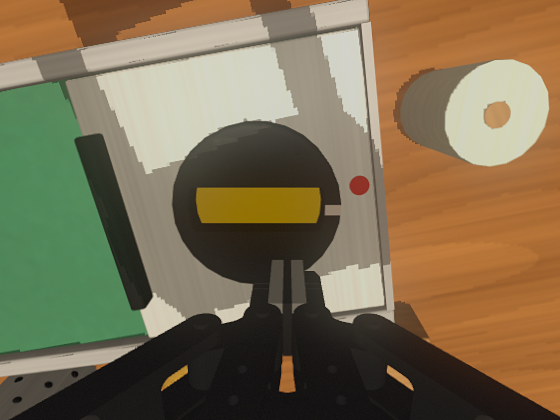

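The jaws are parallel to the slot (floor at (258,205)), and the tip needs 19 mm more along tool −y. I'll correct that and descend.

```bash
python3 -m creep '[[[1,0.001,-0.019,0,0,0,0],[1,0,0,0.03,0,0,0],[1,0,0,0,0,0,0]]]';python3 go.py 0.0028 0.1153 0.0755
python3 - <<'E'
from h import *
cv2.imwrite('pics/w4.png',snapshot('wrist'))
E
```

```text
time_s: 7.1
tool_pos: [0.5853, 0.1859, 0.278]
tcp_rot: [-0.001, 0.775, 0.632, -0.001]
contact_force: [-0.2, 0.3, 0.4]
finger_gap: 0.0001
t 7.1 p [0.5853 0.1859 0.278 ] F [-0.2  0.3  0.4] T [ 0.05 -0.01  0.01] gap 0.0001
rot [[0.202, 0.979, -0.002], [0.979, -0.202, -0.001], [-0.001, -0.002, -1.0]]
tip tray [0.0024 0.115  0.105 ] yaw rel tray 80.95 q6 -1.185
delta tool [0.0002 0.     0.0295]
```

View pics/w4.png

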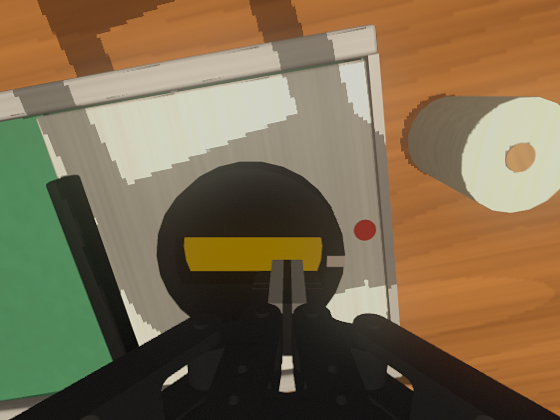

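```bash
python3 -m creep '[[[1,0,0,0.015,0,0,0],[1,0,0,0.002,0,0,0],[1,0,0,0,0,0,0]]]';python3 go.py 0.0028 0.1153 0.0755
python3 - <<'E'
from go import *
cm=camera_model('wrist'); im=snapshot('wrist'); cv2.imwrite('pics/w5.png',cv2.resize(im[150:400,120:420],None,fx=2.4,fy=2.4))
s=telemetry.read_state(); Rm=Rq(s['tcp_rot']); tip=np.array(s['tool_pos'])+Rm[:,2]*.173
for p in [(184,237),(184,271),(322,237),(322,271)]: pass
def proj(P):
    K=np.array([[cm['fx'],0,cm['cx']],[0,cm['fy'],cm['cy']],[0,0,1]])
    c=Rq(cm['orientation']).T@(P-np.array(cm['origin'])); c=c*[1,-1,-1]
    return cv2.projectPoints(c.reshape(1,1,3),np.zeros(3),np.zeros(3),K,np.array(cm['dist']))[0].ravel()
for dy in(-.011,.011): print('tip edge',proj(tip+Rm[:,1]*dy))
A=np.array([*(C-.0003*ex+.0955*ey),.085]); 
for dx,dy in [(0,0),(-.013,.02),(.013,.02),(0,.043)]:
    th=np.radians(8.9); q=A.copy(); q[:2]+=dx*(np.cos(th)*ex-np.sin(th)*ey)+dy*(np.sin(th)*ex+np.cos(th)*ey); print(dx,dy,proj(q))
E
```

```text
time_s: 7.52
tool_pos: [0.5858, 0.1865, 0.2617]
tcp_rot: [-0.0, 0.775, 0.632, -0.0]
contact_force: [0.0, 0.1, 0.6]
finger_gap: 0.0
t 7.525 p [0.5858 0.1865 0.2617] F [0.  0.1 0.6] T [-0.02 -0.04  0.01] gap 0.0
rot [[0.201, 0.979, -0.0], [0.979, -0.201, -0.0], [-0.0, -0.0, -1.0]]
tip tray [0.0032 0.1156 0.0887] yaw rel tray 80.98 q6 -1.185
delta tool [-0.0004 -0.0003  0.0132]
tip edge [288.10788304 256.64261261]
tip edge [288.03381998 300.43659732]
0 0 [243.21420317 274.05158326]
-0.013 0.02 [286.91827793 247.91382614]
0.013 0.02 [287.00802946 298.7884703 ]
0 0.043 [337.27695561 273.8922089 ]
```

View pics/w5.png

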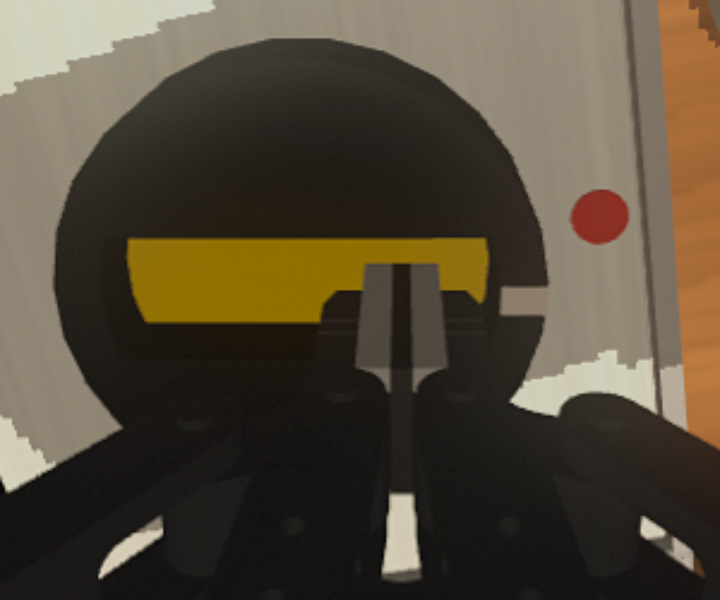

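```bash
python3 -m creep '[[[1,0,-0.0012,0,0,0,0],[1,0,0,0.005,0,0,0],[1,0,0,0,0,0,0]]]';python3 go.py; python3 -m creep '[[[1,0,0,0.004,0,0,0],[1,0,0,0.004,0,0,0],[1,0,0,0,0,0,0]]]';python3 go.py
```

```text
time_s: 7.95
tool_pos: [0.5844, 0.1868, 0.2562]
tcp_rot: [-0.0, 0.775, 0.632, -0.0]
contact_force: [-0.8, 0.1, -0.0]
finger_gap: 0.0002
t 7.95 p [0.5844 0.1868 0.2562] F [-0.8  0.1 -0. ] T [ 0.02  0.04 -0.  ] gap 0.0002
rot [[0.201, 0.98, -0.001], [0.98, -0.201, -0.0], [-0.0, -0.001, -1.0]]
tip tray [0.0017 0.1158 0.0832] yaw rel tray 80.98 q6 -1.184
time_s: 8.32
tool_pos: [0.5844, 0.1868, 0.2482]
tcp_rot: [-0.0, 0.775, 0.632, -0.0]
contact_force: [-0.5, -0.8, -0.6]
finger_gap: 0.0
t 8.325 p [0.5844 0.1868 0.2482] F [-0.5 -0.8 -0.6] T [-0.01  0.03 -0.05] gap 0.0
rot [[0.201, 0.98, -0.001], [0.98, -0.201, -0.0], [-0.0, -0.001, -1.0]]
tip tray [0.0017 0.1158 0.0752] yaw rel tray 80.98 q6 -1.184
```

The tip entered without contact. At this end of the slot the late part of the sweep would push the cover open (−y). I'll use the slot's −y end, where the sweep pushes it shut.

```bash
python3 -m creep '[[[1,0,0,-0.022,0,0,0],[1,-0.02,0,0,0,0,0],[1,-0.02,0,0,0,0,0],[1,0,0,0.008,0,0,0],[1,0,0,0,0,0,0]]]';python3 go.py
python3 -m creep '[[[1,0,0,0.007,0,0,0],[1,0,0,0.007,0,0,0],[1,0,0,0,0,0,0]]]';python3 go.py
```

```text
time_s: 8.95
tool_pos: [0.5762, 0.1471, 0.2615]
tcp_rot: [-0.001, 0.775, 0.632, -0.001]
contact_force: [0.5, 0.1, 0.1]
finger_gap: -0.0001
t 8.95 p [0.5762 0.1471 0.2615] F [0.5 0.1 0.1] T [ 0.02 -0.04  0.02] gap -0.0001
rot [[0.202, 0.979, -0.002], [0.979, -0.202, -0.0], [-0.0, -0.002, -1.0]]
tip tray [-0.0049  0.0759  0.0885] yaw rel tray 80.93 q6 -1.247
time_s: 9.32
tool_pos: [0.5765, 0.1478, 0.248]
tcp_rot: [-0.0, 0.775, 0.632, -0.0]
contact_force: [0.7, 0.0, -1.5]
finger_gap: -0.0002
t 9.325 p [0.5765 0.1478 0.248 ] F [ 0.7  0.  -1.5] T [-0.03 -0.36  0.02] gap -0.0002
rot [[0.201, 0.98, -0.001], [0.98, -0.201, -0.0], [-0.0, -0.0, -1.0]]
tip tray [-0.0044  0.0765  0.075 ] yaw rel tray 80.99 q6 -1.247
```

In the slot, with only about 1.5 N. Starting the clockwise sweep.

```bash
python3 -m creep '[[[1,0.00015,-0.0024,0,0,0,0.12],[1,0.00015,-0.0024,0,0,0,0.12],[1,0.00015,-0.0024,0,0,0,0.12]]]';python3 go.py
python3 -m creep '[[[1,0.00015,-0.0024,0,0,0,0.12],[1,0.00015,-0.0024,0,0,0,0.12],[1,0.00015,-0.0024,0,0,0,0.12]]]';python3 go.py
python3 - <<'E'
from h import *
cv2.imwrite('pics/w6.png',snapshot('wrist'))
E
```

```text
time_s: 9.7
tool_pos: [0.5701, 0.1503, 0.2487]
tcp_rot: [0.0, 0.877, 0.481, 0.0]
contact_force: [7.1, -1.7, -3.4]
finger_gap: -0.0003
t 9.7 p [0.5701 0.1503 0.2487] F [ 7.1 -1.7 -3.4] T [-0.23 -1.1   0.01] gap -0.0003
rot [[0.537, 0.844, 0.001], [0.844, -0.537, -0.0], [0.0, 0.001, -1.0]]
tip tray [-0.0106  0.0788  0.0757] yaw rel tray 60.13 q6 -0.877
time_s: 10.07
tool_pos: [0.5648, 0.1551, 0.2487]
tcp_rot: [0.0, 0.949, 0.317, 0.0]
contact_force: [7.2, -2.8, -3.9]
finger_gap: 0.0001
t 10.075 p [0.5648 0.1551 0.2487] F [ 7.2 -2.8 -3.9] T [-0.52 -1.21 -0.01] gap 0.0001
rot [[0.8, 0.6, 0.001], [0.6, -0.8, -0.001], [0.001, 0.001, -1.0]]
tip tray [-0.016   0.0832  0.0757] yaw rel tray 39.5 q6 -0.507
```

View pics/w6.png

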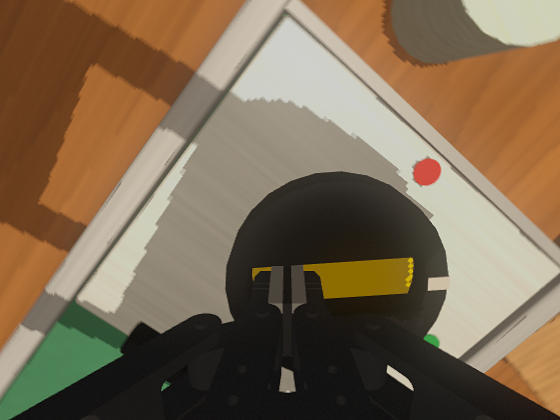

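The fastener is turning: the slot now runs from (255,280) to (412,265), a few degrees behind the fingers, and the white mark at (438,284) is moving towards the green dot at (431,341). Forces are about 8 N, so I'll continue.

```bash
python3 -m creep '[[[1,0.00015,-0.0024,0,0,0,0.12],[1,0.00015,-0.0024,0,0,0,0.12],[1,0.00015,-0.0024,0,0,0,0.12]]]';python3 go.py
python3 -m creep '[[[1,0.00015,-0.0024,0,0,0,0.12],[1,0.00015,-0.0024,0,0,0,0.12]]]';python3 go.py
```

```text
time_s: 10.5
tool_pos: [0.5615, 0.1614, 0.2487]
tcp_rot: [0.001, 0.99, 0.142, 0.0]
contact_force: [4.8, -5.4, -2.1]
finger_gap: 0.0001
t 10.5 p [0.5615 0.1614 0.2487] F [ 4.8 -5.4 -2.1] T [-0.86 -0.77 -0.02] gap 0.0001
rot [[0.96, 0.28, 0.001], [0.28, -0.96, -0.001], [0.0, 0.001, -1.0]]
tip tray [-0.0197  0.0893  0.0757] yaw rel tray 18.88 q6 -0.135
time_s: 10.75
tool_pos: [0.5606, 0.1661, 0.2487]
tcp_rot: [0.001, 1.0, 0.022, 0.0]
contact_force: [3.3, -5.5, -1.9]
finger_gap: -0.0005
t 10.75 p [0.5606 0.1661 0.2487] F [ 3.3 -5.5 -1.9] T [-1.02 -0.46 -0.02] gap -0.0005
rot [[0.999, 0.044, 0.0], [0.044, -0.999, -0.001], [0.0, 0.001, -1.0]]
tip tray [-0.0209  0.0939  0.0757] yaw rel tray 5.12 q6 0.113
```

```bash
python3 -m creep '[[[1,0.0001,-0.002,0,0,0,0.09],[1,0,-0.001,0,0,0,0]]]';python3 go.py
python3 -m creep '[[[1,0,-0.001,0,0,0,0],[1,0,0,0,0,0,0]]]';python3 go.py
python3 - <<'E'
from h import *
cv2.imwrite('pics/w7.png',snapshot('wrist'))
E
```

```text
time_s: 11.0
tool_pos: [0.5608, 0.169, 0.2487]
tcp_rot: [0.001, 1.0, -0.022, 0.0]
contact_force: [5.3, -7.5, -3.8]
finger_gap: -0.0001
t 11.0 p [0.5608 0.169  0.2487] F [ 5.3 -7.5 -3.8] T [-1.29 -0.91 -0.02] gap -0.0001
rot [[0.999, -0.043, 0.001], [-0.043, -0.999, -0.001], [0.001, 0.001, -1.0]]
tip tray [-0.0208  0.0968  0.0757] yaw rel tray 0.11 q6 0.205
time_s: 11.25
tool_pos: [0.5608, 0.1699, 0.2487]
tcp_rot: [0.001, 1.0, -0.021, 0.0]
contact_force: [4.6, -7.1, -2.1]
finger_gap: 0.0002
t 11.25 p [0.5608 0.1699 0.2487] F [ 4.6 -7.1 -2.1] T [-1.11 -0.73 -0.01] gap 0.0002
rot [[0.999, -0.042, 0.0], [-0.042, -0.999, -0.001], [0.001, 0.001, -1.0]]
tip tray [-0.0208  0.0978  0.0757] yaw rel tray 0.19 q6 0.206
```

View pics/w7.png

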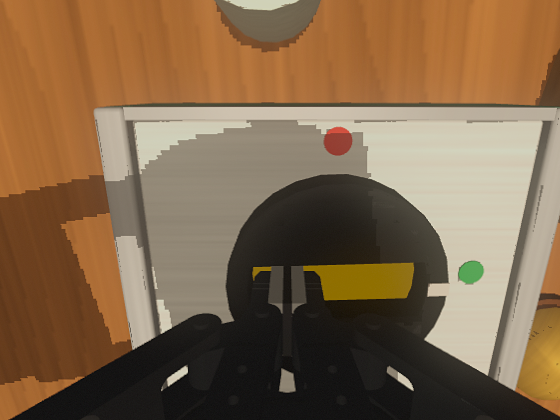

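The slot is about 2° short: its upper edge falls from (413,263) to (253,268), while the mark is at (437,290) beside the green dot at (471,272). I'll press on until it reaches the stop.

```bash
python3 -m creep '[[[1,0,-0.001,0,0,0,0.02],[1,0,0,0,0,0,0]]]';python3 go.py
python3 -m creep '[[[1,0,-0.001,0,0,0,0.02],[1,0,0,0,0,0,0]]]';python3 go.py
```

```text
time_s: 11.55
tool_pos: [0.5609, 0.1708, 0.2487]
tcp_rot: [0.001, 1.0, -0.031, 0.0]
contact_force: [3.9, -8.4, -3.1]
finger_gap: -0.0003
t 11.55 p [0.5609 0.1708 0.2487] F [ 3.9 -8.4 -3.1] T [-1.51 -0.79 -0.03] gap -0.0003
rot [[0.998, -0.062, 0.001], [-0.062, -0.998, -0.002], [0.001, 0.002, -1.0]]
tip tray [-0.0207  0.0985  0.0757] yaw rel tray -0.98 q6 0.228
time_s: 11.8
tool_pos: [0.5609, 0.1712, 0.2487]
tcp_rot: [0.002, 0.999, -0.041, 0.0]
contact_force: [2.4, -16.3, 0.4]
finger_gap: 0.0001
t 11.8 p [0.5609 0.1712 0.2487] F [  2.4 -16.3   0.4] T [-2.74 -0.36 -0.02] gap 0.0001
rot [[0.997, -0.082, -0.0], [-0.082, -0.997, -0.003], [0.0, 0.003, -1.0]]
tip tray [-0.0209  0.0987  0.0757] yaw rel tray -2.13 q6 0.249
```

Stalled with the force doubling, so the stop is reached. One more millimetre confirms it, then I'll release, lift and look.

```bash
python3 -m creep '[[[1,0,-0.001,0,0,0,0],[1,0,0,0,0,0,0]]]';python3 go.py
python3 -m creep '[[[1,0,0.0037,0,0,0,-0.03],[1,0,0,-0.005,0,0,0],[1,0,0,-0.03,0,0,0],[1,0,0,-0.05,0,0,0],[1,0,0,0,0,0,0]]]';python3 go.py
python3 -m creep '[[[1,0,0.03,-0.05,0,0,0],[1,0,0.03,-0.02,0,0,0],[1,0,0,0,0,0,0]]]';python3 go.py
python3 - <<'E'
from h import *
import json
cm=camera_model('wrist'); cv2.imwrite('pics/w8.png',snapshot('wrist')); json.dump({k:np.array(v).tolist() for k,v in cm.items()},open('w8.json','w'))
E
```

```text
time_s: 12.05
tool_pos: [0.561, 0.1716, 0.2487]
tcp_rot: [0.002, 0.999, -0.041, -0.0]
contact_force: [1.1, -24.7, 1.2]
finger_gap: 0.0006
t 12.05 p [0.561  0.1716 0.2487] F [  1.1 -24.7   1.2] T [-4.01 -0.25  0.04] gap 0.0006
rot [[0.997, -0.082, -0.0], [-0.082, -0.997, -0.005], [0.0, 0.005, -1.0]]
tip tray [-0.0209  0.0989  0.0757] yaw rel tray -2.12 q6 0.251
time_s: 12.68
tool_pos: [0.5608, 0.1701, 0.338]
tcp_rot: [-0.001, 1.0, -0.026, 0.003]
contact_force: [-0.3, 0.5, -1.9]
finger_gap: 0.0003
t 12.675 p [0.5608 0.1701 0.338 ] F [-0.3  0.5 -1.9] T [-0.01  0.    0.02] gap 0.0003
rot [[0.999, -0.052, 0.006], [-0.052, -0.999, 0.001], [0.006, -0.002, -1.0]]
tip tray [-0.0199  0.0984  0.165 ] yaw rel tray -0.39 q6 0.215
time_s: 13.05
tool_pos: [0.5573, 0.1086, 0.4051]
tcp_rot: [-0.0, 1.0, -0.027, 0.001]
contact_force: [-0.9, 0.9, -0.7]
finger_gap: -0.0002
t 13.05 p [0.5573 0.1086 0.4051] F [-0.9  0.9 -0.7] T [-0.02 -0.01 -0.02] gap -0.0002
rot [[0.999, -0.054, 0.002], [-0.054, -0.999, 0.0], [0.002, -0.0, -1.0]]
tip tray [-0.0212  0.0366  0.2321] yaw rel tray -0.5 q6 0.111
```

View pics/w8.png

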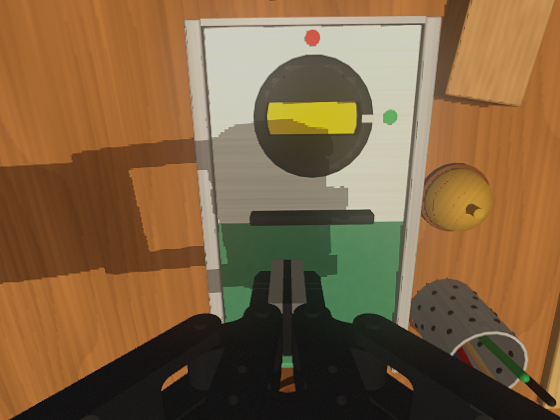

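The wrist view shows the cover at the end rail, the slot along tray x, and the mark at (367,118) pointing at the green dot (390,117). I'll measure the angles and retreat for a top view.

```bash
python3 - <<'E'
from go import *
import json
cm=json.load(open('w8.json')); im=cv2.imread('pics/w8.png'); hsv=cv2.cvtColor(im,cv2.COLOR_BGR2HSV)
def tr(px,z):
    d=onz(cm,px,z)[:2]-C; return np.array([d@ex,d@ey])
def cen(lo,hi,z):
    m=cv2.inRange(hsv,lo,hi); m[200:]=0;m[:,420:]=0; m[:,:220]=0
    k=max(cv2.findContours(m,0,1)[0],key=cv2.contourArea); r=cv2.minAreaRect(k); b=[tr(q,z) for q in cv2.boxPoints(r)]
    L=max([b[1]-b[0],b[2]-b[1]],key=np.linalg.norm); print(np.round(r[0],1),np.round(tr(r[0],z),4),'len',np.round(np.linalg.norm(L),4),'angle vs tray x',round(np.degrees(np.arctan(L[1]/L[0])) ,2))
cen((22,150,120),(35,255,255),.07); 
r=tr((313,38),.067); g=tr((390,117),.067); m=tr((367,118),.085); print('red',r,'green',g,'mark',m)
b=tr((251,218),.083),tr((374,216),.083); print('bar',b)
E
python3 -m creep '[[[1,-0.03,0,-0.03,0,0,0],[1,-0.05,-0.02,0,0,0,0],[1,-0.05,-0.03,0,0,0,0],[1,-0.045,-0.04,0,0,0,0],[1,-0.04,-0.045,0,0,0,0]]]'
python3 -m creep '[[[1,0,-0.06,0,0,0,0],[1,0,-0.06,0,0,0,0],[1,0,-0.06,0,0,0,0],[1,0,0,0,0,0,0],[1,0,0,0,0,0,0]]]'; python3 go.py
python3 - <<'E'
from h import *
cv2.imwrite('pics/t9.png',snapshot('top')); cv2.imwrite('pics/s9.png',snapshot('scene'))
E
```

```text
[311.5 117.5] [0.0004 0.0962] len 0.073 angle vs tray x -0.44
red [0.00101656 0.15694706] green [0.06656387 0.09594548] mark [0.04324636 0.09640193]
bar (array([-0.05190941,  0.01277392]), array([0.05477921, 0.01361764]))
time_s: 13.72
tool_pos: [0.3477, 0.2571, 0.4328]
tcp_rot: [0.0, 1.0, -0.026, -0.001]
contact_force: [0.6, 0.6, -1.1]
finger_gap: -0.0002
time_s: 14.35
tool_pos: [0.3585, 0.4359, 0.4324]
tcp_rot: [0.001, 1.0, -0.025, -0.001]
contact_force: [-0.7, -0.1, 0.4]
finger_gap: -0.0001
t 14.35 p [0.3585 0.4359 0.4324] F [-0.7 -0.1  0.4] T [-0.03  0.01 -0.01] gap -0.0001
rot [[0.999, -0.051, -0.002], [-0.051, -0.999, -0.002], [-0.002, 0.002, -1.0]]
tip tray [-0.2354  0.3542  0.2594] yaw rel tray -0.32 q6 0.797
```

View pics/t9.png

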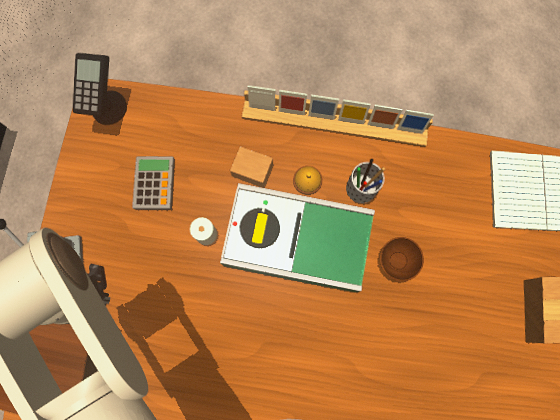

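The top view shows the cover shut, the slot crosswise at (260,228) and the mark towards the green dot at (265,203). All bystanders are at their original pixels and the arm is clear, so I'll hand in.

Run:
```python
from h import *
a=cv2.imread('pics/top0.png');b=cv2.imread('pics/t9.png')
for n,(x,y) in dict(pot=(366,180),bell=(308,180),box=(251,167),roll=(203,230),bowl=(401,259),calc=(153,183)).items():
    p=[cv2.cvtColor(i[y-25:y+25,x-25:x+25],cv2.COLOR_BGR2GRAY).astype(np.float32) for i in (a,b)]; print(n,np.round(cv2.phaseCorrelate(*p)[0],2))
print(workorder.sign_off())
```

```text
pot [0.01 0.02]
bell [-0.02  0.01]
box [ 0.06 -0.07]
roll [0.22 0.17]
bowl [0.01 0.07]
calc [0.   0.05]
the job is handed in; nothing more can be done
None
```

The cover is fully shut and the fastener is locked, done in that order by pushing alone. I handed the job in at about 14.4 s of the 51 s allowed; no verdict was reported.

- **Cover:** I pushed the bar with closed fingertips until it stalled. The force rose from 5 N to 16 N, and pictures from above showed the cover edge against the end rail.
- **Fastener:** I first set the tip in the +y end of the slot, then moved it to the −y end so the sweep would push the cover shut rather than open. I swept it clockwise until it stalled at its stop. The force rose from about 8 N to 25 N there, well below the wrist limit.
- **Last checks:** The slot measured within 0.5° of tray x, with the white mark pointing at the green dot. Every bystander shifted by less than 0.3 px in the top view. The arm stood clear, with no contact force beyond sensor noise.
- **Disagreements:** My estimates of the tray and fastener positions differed by 1–2 mm between views, and the last bar reading came out 2–5 mm further towards +y than expected. I take this as calibration and pixel-reading error, since the fastener reached its stop, which it cannot do with the cover partly open.

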